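# Stamp two panels of a square vase

## Robot

A 7-joint arm with a two-finger parallel gripper is mounted at the origin on the work surface. World frame = base frame: x ahead of the robot, y to its left, z up, the work surface at z = 0. Lengths are in m, angles in rad, forces in N, time in s.
With the tool pointing down it reaches from about 0.4 to 0.85 m from the base axis. Payload 4.5 kg.
Tool frame: the origin (TCP) lies at the very end of the fingers, on their centre line; the grasp point (between the pads) lies behind it (robot.grasp_offset is the y of the grasp point in the tool frame, in m); y points along the fingers, z is the direction in which the jaws open and shut, and the axes are right-handed (so a half turn about y gives the same grasp; the last joint's range is limited). The gripper opens to 88 mm and grips with 3 to 60 N. Pads are 18 mm wide; open, the fingers measure 123 mm over their backs; the gripper's body (75 mm by 187 mm) begins 45 mm behind the grasp point.
Start: joints at [-1.184, 0.689, -0.195, 1.565, 0.157, 0.902, -0.215], TCP at [0.216, 0.587, 0.239] pointing down, gripper open.
Joint ranges: [-3.01, 3.01], [-0.46, 2.08], [-1.47, 1.51], [0.13, 2.56], [-1, 4.14], [0.04, 2.09], [-2.66, 2.66]. Speed limits (rad/s): [2.57, 2.57, 3.14, 3.14, 3.14, 3.14, 3.14].

## Interface

Orientations are given as a rotation vector (axis times angle).
In Python, from workcell import robot gives the robot as it stands. The module is installed in compiled form; this text tells all that it offers.
- The arm moves only by the tool servo_tool, never from a script. Its argument "motion" is text: rows parted by semicolons, each of 4 numbers parted by spaces: the shift along the world's x, y, z in cm, then the turn about the world's z in degrees. In form: dx dy dz spin; .... A call has exactly 8 rows; each row shifts and turns the commanded pose from where the row before left it; what a row does not reach is not made up. A row lasts 1/8 s, in which the tool goes at most 62.5 mm and 10.7 degrees, less where a joint would pass 70% of its speed; a pose out of reach is approached as far as the arm can. A call is refused whole if a number of a shift passes 6.25 or a number of a turn 10.7, either way. A call with a gripper value outside its range is refused whole. "jaw" is the opening, from 0 (shut) to 1 (fully open), set as the call begins (left out, the last holds). The fingers move at their own pace and stop on an object; "newtons" is the grip in N (left out, the last holds). Time passes only in rows, so rows that do not move let the fingers close, or fill a call up. It gives the time, the measured TCP pose, the force and the opening at its end, in the units of the state.
- robot.get_state(): the state, without advancing time (a new reading comes with each control period).
- robot.grab_frame(name): name is "scene" or "top"; returns the picture (400x640x3 uint8, red, green, blue); there is no depth.
- robot.get_calibration(name): a dict with "fx", "fy", "cx", "cy" (pixels), "dist_coeffs" ([k1, k2, p1, p2, k3] as OpenCV has them; the pictures are not rectified), "pose" (4x4, takes a point from camera to world coordinates). Camera axes: x right, y up, looking along -z (the intrinsics and any distortion apply to the point x, -y, -z); pixel columns grow to the right and rows downward; lengths in m; the calibration is good to about 2 mm. A picture is of the moment at which its call begins. get_calibration takes no time and is no camera call.
- robot.job_done(): hands the job in, once; it reports no verdict.
The state is a dict: "clock": time; "q": joint angles; "qd": joint speeds; "effort": joint torques, N m; "eef_pos": TCP position; "orientation": TCP orientation; "ft_force": force on the tool from outside, world axes, zero at the start; "moment": the same for the moment, N m; "width": opening from 0.0 (shut) to 1.0 (fully open).
Only numpy, scipy, OpenCV 4.12 (cv2) and the standard library are available. Lean on these libraries where they do the work, as an engineer would, in place of code of your own. Each camera call takes 0.05 s, during which the arm holds its last target.

## Task

Stamp the square vase that has painted panels: hold it upright, press its blue panel flat against the middle of the sprung black stamping bar until the bar gives by about a centimetre, then back off, turn the vase and press its rust-orange panel against the bar in the same way. Then stand the vase upright on the round wooden bat, wholly on it and near its middle, and let go. Leave the unpainted vase where it stands.

Things in the scene. Friction and masses are not known exactly. Their poses are not given: they have to be found in the camera images.
- vase_mid (a point): Cream square bisque vase, 44 x 44 mm, 110 mm tall, 7 mm walls, open top, 0.3 kg, upright. Point: its centre, 55 mm above its foot. z up; x points out through the blue panel, y out through the rust-orange panel (each has a strip of its colour on the rim above it). Turned a quarter clockwise seen from above, rust comes where blue was. Grip two opposite sides near the top, above the bar's height.
- plain_mid (a point): The unpainted vase: the same size, shape and colour but with no panels; to be left alone. This point is its centre, half-way up, z up.
- bar_face (a point): Centre of the black stamping bar's front face, 30 mm above the table. Bar 120 mm wide, 10 to 50 mm above the table, before a fixed bracket's upright, 58 mm high; the table before the bar is clear. x: level, into the bar square to its face, the way to press; y along the bar, z up. Bar and point slide up to 20 mm along x on springs (0.2 N/mm) and return.
- bat_top (a point): Centre of the top of the round wooden bat, a disc 180 mm across and 12 mm thick, fixed to the table; z up. The vase is to end on it.
There are look-alikes about, which are no part of the job. What is shaped like the part that bears bar_face but red is not meant.

How it is judged:
On the way, in this order (a step that is already met when the one before it is completed fails the run):
1. the blue panel is pressed flat on the middle of the bar and the bar has given by more than 5 mm (distance of bar_face from where it was at the start of the episode above 0.005 m and angle between the x axis of vase_mid and the x axis of bar_face, either way round below 0.2 rad and x of bar_face in the frame of vase_mid between 0.012 and 0.032 m and y of bar_face in the frame of vase_mid between -0.04 and 0.04 m and angle between vase_mid's own z axis and vertical below 0.2 rad), for 0.1 s.
2. after a turn, the rust panel is pressed flat on the middle of the bar and the bar has given by more than 5 mm (distance of bar_face from where it was at the start of the episode above 0.005 m and angle between the y axis of vase_mid and the x axis of bar_face, either way round below 0.2 rad and y of bar_face in the frame of vase_mid between 0.012 and 0.032 m and x of bar_face in the frame of vase_mid between -0.04 and 0.04 m and angle between vase_mid's own z axis and vertical below 0.2 rad), for 0.1 s.
At the end, for the whole second after the job is handed in: The painted vase stands upright (within 8 degrees) on the bat, its axis within 55 mm of the bat's centre and let go, and the unpainted vase is within 30 mm of where it began (horizontal distance between vase_mid and bat_top below 0.055 m and angle between vase_mid's own z axis and vertical below 0.15 rad and z of vase_mid in the frame of bat_top between 0.048 and 0.062 m and distance of plain_mid from where it was at the start of the episode below 0.03 m); the robot touches nothing.
It fails at once if the unpainted vase is moved by more than 30 mm (distance of plain_mid from where it was at the start of the episode above 0.03 m).
It also fails if it takes over 58 s, if anything falls off the work surface, if the arm or the gripper's body presses on something with over 40 N, if the wrist force passes 120 N, or if a joint passes its speed limit or range.

## Working session

There is one attempt and no reset: what is moved stays moved. The work goes in short steps, Python scripts to look and compute and a tool call to move; the robot and the scene stay as the last step left them, time stands still between calls to the robot, and variables do not carry over. Pictures are saved under pics/ and viewed, and the job is handed in when it is done.

Besides the shell and the picture viewer there is one more tool, called after ">>>" as name(argument=value, ...) on one line, values as JSON. servo_tool: Moves the arm, as the interface text tells. Its arguments: {"type":"object","properties":{"motion":{"type":"string"},"jaw":{"type":"number"},"newtons":{"type":"number"}},"required":["motion"]}

```bash
mkdir -p pics; python3 - <<'E'
from workcell import robot
import cv2,numpy as np
s=robot.get_state();print({k:np.round(v,3) for k,v in s.items()},robot.grasp_offset)
for n in("scene","top"):
    f=robot.grab_frame(n);np.save(f"pics/{n}0.npy",f);cv2.imwrite(f"pics/{n}0.png",f[:,:,::-1])
    c=robot.get_calibration(n);print(n,{k:np.round(v,3).tolist() for k,v in c.items()})
E
```

```text
{'clock': np.float64(0.0), 'q': array([-1.184,  0.69 , -0.195,  1.566,  0.157,  0.902, -0.215]), 'qd': array([ 0.002, -0.001, -0.   , -0.   ,  0.002,  0.001,  0.001]), 'effort': array([ 1.0000e-03, -5.2757e+01, -1.2670e+00, -1.5343e+01, -5.3000e-02,
        7.0000e-03,  0.0000e+00]), 'eef_pos': array([0.216, 0.586, 0.238]), 'orientation': array([-1.555,  0.277, -0.277]), 'ft_force': array([-0.915,  0.159,  0.001]), 'moment': array([ 0.032,  0.051, -0.035]), 'width': np.float64(1.0)} -0.0187
scene {'fx': 506.033, 'fy': 506.033, 'cx': 318.939, 'cy': 204.144, 'dist_coeffs': [0.034, 0.0, 0.0, 0.0, 0.0], 'pose': [[0.097, -0.812, 0.575, 1.266], [0.995, 0.069, -0.07, -0.09], [0.017, 0.579, 0.815, 1.097], [0.0, 0.0, 0.0, 1.0]]}
top {'fx': 390.589, 'fy': 390.589, 'cx': 317.17, 'cy': 200.522, 'dist_coeffs': [-0.067, 0.0, 0.0, 0.0, 0.0], 'pose': [[-0.016, 0.986, -0.165, 0.436], [-1.0, -0.015, 0.006, 0.022], [0.003, 0.165, 0.986, 0.82], [0.0, 0.0, 0.0, 1.0]]}
```

View pics/scene0.png

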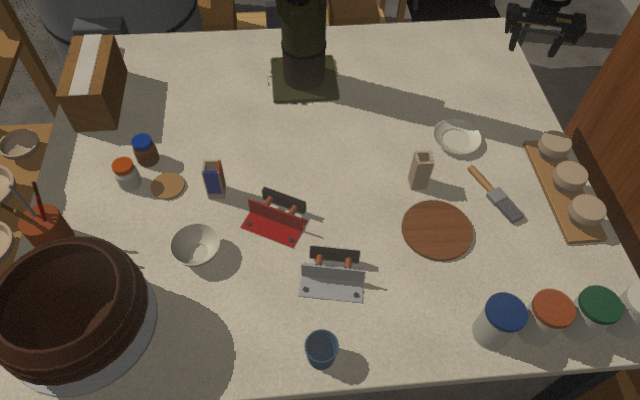

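View pics/top0.png

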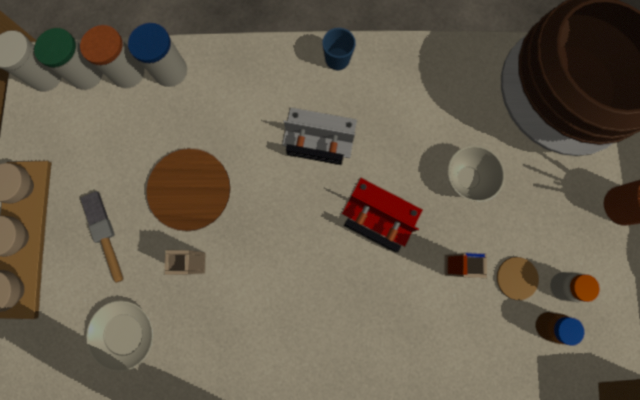

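```bash
cat > h.py <<'E'
from workcell import robot
import cv2,numpy as np
from scipy.spatial.transform import Rotation as R
def ray(n,uv):
    c=robot.get_calibration(n);K=np.array([[c['fx'],0,c['cx']],[0,c['fy'],c['cy']],[0,0,1]])
    p=cv2.undistortPoints(np.array(uv,float).reshape(-1,1,2),K,np.array(c['dist_coeffs']))[:,0]
    P=np.array(c['pose']);d=np.c_[p[:,0],-p[:,1],-np.ones(len(p))]@P[:3,:3].T
    return P[:3,3],d
def onz(n,uv,z):
    o,d=ray(n,uv);return o+d*((z-o[2])/d[:,2])[:,None]
def tool():
    s=robot.get_state();M=R.from_rotvec(s['orientation']).as_matrix()
    return s,M
def crop(n,f,x0,y0,x1,y1,k,name):
    cv2.imwrite(name,cv2.resize(f[y0:y1,x0:x1,::-1],None,fx=k,fy=k,interpolation=cv2.INTER_CUBIC))
E
python3 - <<'E'
from h import *
s,M=tool();print(np.round(M,2))
f=np.load('pics/top0.npy');g=np.load('pics/scene0.npy')
a=cv2.resize(f[230:300,430:510],None,fx=5,fy=5,interpolation=cv2.INTER_CUBIC)
b=cv2.resize(f[90:180,270:370],None,fx=4,fy=4,interpolation=cv2.INTER_CUBIC)
c=cv2.resize(g[145:215,180:260],None,fx=5,fy=5,interpolation=cv2.INTER_CUBIC)
d=cv2.resize(g[230:310,285:385],None,fx=4,fy=4,interpolation=cv2.INTER_CUBIC)
o=np.zeros((720,800,3),np.uint8)
o[:350,:400]=a;o[:360,400:]=b;o[360:710,:400]=c;o[360:680,400:]=d
cv2.imwrite('pics/crops.png',cv2.resize(o,(660,594))[:,:,::-1])
for nm,uv,z in(('bat',[188,190],.012),('plain',[177,262],.11),('vase',[475,264],.11),('bar',[314,157],.05)):print(nm,onz('top',[uv],z))
E
```

```text
[[ 0.94 -0.    0.35]
 [-0.35 -0.    0.94]
 [ 0.   -1.   -0.  ]]
bat [[0.59731414 0.29011767 0.012     ]]
plain [[0.44509273 0.27302972 0.11      ]]
vase [[ 0.43250079 -0.2680929   0.11      ]]
bar [[0.65412652 0.02186873 0.05      ]]
```

View pics/crops.png

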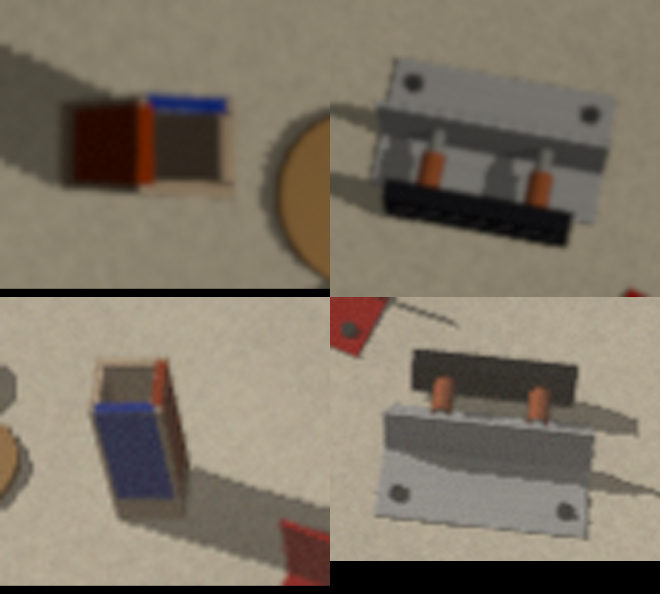

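```bash
python3 - <<'E'
from h import *
f=np.load('pics/top0.npy');g=np.load('pics/scene0.npy')
def comp(m,x0,y0,x1,y1):
    mm=np.zeros(m.shape,np.uint8);mm[y0:y1,x0:x1]=m[y0:y1,x0:x1]
    cs=max(cv2.findContours(mm,0,1)[0],key=cv2.contourArea)
    return cs
for n,im,box in(('top',f,(275,140,350,172)),('scene',g,(300,235,370,268))):
    c=comp((im.max(2)<48),*box);r=cv2.minAreaRect(c);b=cv2.boxPoints(r);h=cv2.approxPolyDP(cv2.convexHull(c),2,True)[:,0]
    print(n,cv2.contourArea(c),h.tolist())
    for z in(.05,.01):print(z,np.round(onz(n,h,z)[:,:2],3).tolist())
# vase: blue rim etc
hsv=cv2.cvtColor(f,cv2.COLOR_RGB2HSV)
blue=(f[:,:,2].astype(int)-f[:,:,0]>30)
rust=(f[:,:,0].astype(int)-f[:,:,2]>50)&(f[:,:,0]>95)
for nm,m in(('blue',blue),('rust',rust)):
    c=comp(m.astype(np.uint8),435,245,495,285);print(nm,cv2.contourArea(c),cv2.minAreaRect(c));print(np.round(onz('top',cv2.boxPoints(cv2.minAreaRect(c)),.11)[:,:2],3).tolist())
# bat
m=((f[:,:,0].astype(int)-f[:,:,2]>35)).astype(np.uint8)
c=comp(m,135,140,240,240);e=cv2.fitEllipse(c);print('bat',e);print(onz('top',[e[0]],.012), np.round(onz('top',[[e[0][0]-e[1][0]/2,e[0][1]],[e[0][0]+e[1][0]/2,e[0][1]]],.012),3))
# scene checks
for p,nm in(([437,230],'bat'),):print(nm,onz('scene',[p],.012))
E
```

```text
top 515.0 [[286, 145], [340, 154], [341, 162], [290, 155], [286, 152]]
0.05 [[0.681, 0.079], [0.66, -0.031], [0.643, -0.033], [0.659, 0.071], [0.666, 0.079]]
0.01 [[0.693, 0.082], [0.671, -0.034], [0.654, -0.036], [0.671, 0.073], [0.678, 0.082]]Traceback (most recent call last):
  File "<stdin>", line 8, in <module>
  File "<stdin>", line 5, in comp
ValueError: max() iterable argument is empty
```

```bash
sed -n 1,1p h.py >/dev/null; python3 - <<'E'
from h import *
f=np.load('pics/top0.npy');g=np.load('pics/scene0.npy')
def comp(m,x0,y0,x1,y1):
    m=m.astype(np.uint8);mm=np.zeros(m.shape,np.uint8);mm[y0:y1,x0:x1]=m[y0:y1,x0:x1]
    return max(cv2.findContours(mm,0,1)[0],key=cv2.contourArea)
print(g[242:266:2,330].max(1), g[242:266:2,350].max(1), f[140:172:2,315].max(1))
for t in(60,75):
  c=comp((g.max(2)<t),300,235,370,262);h=cv2.approxPolyDP(cv2.convexHull(c),2,True)[:,0]
  print(t,cv2.contourArea(c),h.tolist())
  for z in(.05,):print(z,np.round(onz('scene',h,z)[:,:2],3).tolist())
c=comp((f.max(2)<48),275,140,350,172);h=cv2.minAreaRect(c);print(h)
blue=(f[:,:,2].astype(int)-f[:,:,0]>30)
rust=(f[:,:,0].astype(int)-f[:,:,2]>50)&(f[:,:,0]>95)
for nm,m in(('blue',blue),('rust',rust)):
    c=comp(m,435,245,495,285);print(nm,cv2.contourArea(c),cv2.minAreaRect(c));print(np.round(onz('top',cv2.boxPoints(cv2.minAreaRect(c)),.11)[:,:2],3).tolist())
m=((f[:,:,0].astype(int)-f[:,:,2]>35))
c=comp(m,135,140,240,240);e=cv2.fitEllipse(c);print('bat',e);print(onz('top',[e[0]],.012), np.round(onz('top',[[e[0][0]-e[1][0]/2,e[0][1]],[e[0][0]+e[1][0]/2,e[0][1]]],.012),3))
print(onz('scene',[[437,230]],.012))
print('scene vase rim', np.round(onz('scene',[[180+x/4.125,145+(y-297)/4.125] for x,y in((93,404),(153,408),(168,362),(96,362))],.11)[:,:2],3).tolist())
print('top vase rim', np.round(onz('top',[[430+x/4.125,230+y/4.125] for x,y in((137,98),(227,97),(234,196),(138,186))],.11)[:,:2],3).tolist())
E
```

```text
[172 173 165  57  57  55  53  55  53  77 113 106] [173 174 173 175  58  57  57  61  93 100  98  95] [114 111 111 110  88  24  17  17  16  19  75 138 136 133 135 139]
60 399.0 [[311, 246], [357, 251], [358, 258], [357, 261], [311, 257]]
0.05 [[0.648, -0.031], [0.671, 0.077], [0.69, 0.077], [0.698, 0.073], [0.678, -0.034]]
75 462.5 [[311, 246], [359, 251], [358, 261], [310, 257]]
0.05 [[0.648, -0.031], [0.672, 0.082], [0.698, 0.076], [0.678, -0.036]]
((313.4959716796875, 153.77200317382812), (57.24333953857422, 10.822568893432617), 10.30484676361084)
blue 37.0 ((475.0, 254.5), (3.0, 18.0), 90.0)
[[0.453, -0.253], [0.452, -0.286], [0.447, -0.286], [0.447, -0.252]]
rust 38.0 ((465.5, 264.5), (19.0, 3.0), 90.0)
[[0.449, -0.249], [0.449, -0.254], [0.415, -0.252], [0.415, -0.246]]
bat ((187.8560791015625, 189.16744995117188), (80.36070251464844, 84.31494140625), 52.751731872558594)
[[0.59911943 0.29049907 0.012     ]] [[0.601 0.378 0.012]
 [0.598 0.205 0.012]]
[[0.60622789 0.29479639 0.012     ]]
scene vase rim [[0.444, -0.284], [0.45, -0.248], [0.414, -0.24], [0.411, -0.284]]
top vase rim [[0.452, -0.247], [0.451, -0.288], [0.408, -0.288], [0.413, -0.245]]
```

The look-alikes are as follows:
- **Vases:** the painted one is at top (475,264) and scene (214,178). The plain one, at top (177,262), is to be left alone.
- **Bars:** the grey-bracket bar is at top (314,154) and scene (335,254). The red bracket, at top (380,215), is the decoy.
- **Bat:** the big disc is at top (188,189). The small cork disc, at top (517,278), is the decoy.

The crop shows the vase with blue facing +x and rust facing +y, and the grey bracket with a black bar facing -x, yawed by about -12°.

>>> servo_tool(motion="3.5 -3.6 0 0; 3.5 -3.6 0 0; 3.5 -3.6 0 0; 3.5 -3.6 0 0; 3.5 -3.6 0 2; 3.5 -3.6 0 2; 3.5 -3.6 0 2; 3.5 -3.6 0 2", jaw=1, newtons=45)

```text
clock: 1.1
eef_pos: [0.4968, 0.2971, 0.2384]
orientation: [-1.565, 0.167, -0.166]
ft_force: [0.8, 0.7, 0.1]
width: 1.0
```

>>> servo_tool(motion="0 -5 0 1; 0 -5 0 1; 0 -5 0 1; 0 -5 0 1; 0 -5 0 1; 0 -5 0 1; 0 -5 0 1; 0 -5 0 1.5")

```text
clock: 2.1
eef_pos: [0.4956, -0.1031, 0.2386]
orientation: [-1.57, 0.051, -0.05]
ft_force: [1.5, 0.7, 0.5]
width: 1.001
```

>>> servo_tool(motion="-1.3 -3.3 0 0; -1.3 -3.3 0 0; -1.3 -3.3 0 0; -1.3 -3.3 0 0; -1.3 -3.1 0 0; 0 0 -3 0; 0 0 -3 0; 0 0 0 0")

```text
clock: 3.1
eef_pos: [0.4294, -0.2638, 0.1771]
orientation: [-1.568, 0.054, -0.047]
ft_force: [-0.2, 0.2, 0.9]
width: 1.002
```

```bash
python3 - <<'E'
from h import *
f=robot.grab_frame('scene');s,M=tool();print(s['eef_pos'],np.degrees(np.arctan2(M[1,2],M[0,2])),s['q'])
crop('s',f,120,80,320,230,4,'pics/s1.png')
E
```

```text
[ 0.43042756 -0.26412634  0.17832996] 86.30345711954968 [ 0.67300235  0.64271169 -0.34248603  1.97818821  0.37338869  0.58375728
  1.5848812 ]
```

View pics/s1.png

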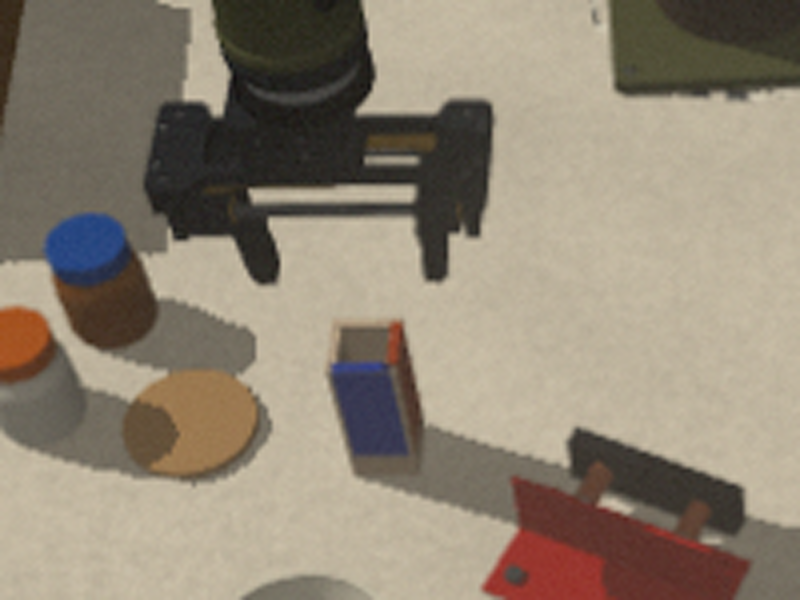

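>>> servo_tool(motion="0 -0.2 -2 -1; 0 0 -2 -1; 0 0 -2 0; 0 0 -2 0; 0 0 -1.5 0; 0 0 -1.3 0; 0 0 0 0; 0 0 0 0")

```text
clock: 4.15
eef_pos: [0.4312, -0.2666, 0.0711]
orientation: [-1.57, 0.078, -0.079]
ft_force: [0.2, -0.2, -0.0]
width: 0.997
```

>>> servo_tool(motion="0 0 0 0; 0 0 0 0; 0 0 0 0; 0 0 0 0; 0 0 0 0; 0 0 0 0; 0 0 0 0; 0 0 0 0", jaw=0.3, newtons=45)

```text
clock: 5.15
eef_pos: [0.4309, -0.2666, 0.0708]
orientation: [-1.57, 0.078, -0.078]
ft_force: [0.6, -1.5, 1.3]
width: 0.495
```

>>> servo_tool(motion="0 0 2 0; 0 0 3 0; 0 0 4 0; 1 2 0 0; 2 3.5 0 0; 2 3.5 0 0; 2.2 3.8 0 -1; 2.2 3.8 0 -1")

```text
clock: 6.15
eef_pos: [0.5249, -0.099, 0.1602]
orientation: [-1.568, 0.107, -0.105]
ft_force: [0.1, -0.9, -3.8]
width: 0.498
```

>>> servo_tool(motion="2.2 3.8 0 -1; 2.2 3.8 0 -1; 2.2 3.8 0 -1; 1.4 2.2 0 -1; 0 0 -3 0; 0 0 -3 0; 0 0 -1.5 0; 0 0 0 0")

```text
clock: 7.15
eef_pos: [0.6039, 0.0355, 0.0846]
orientation: [-1.565, 0.163, -0.158]
ft_force: [0.0, 0.0, -2.2]
width: 0.499
```

```bash
python3 - <<'E'
from h import *
f=robot.grab_frame('scene');t=robot.grab_frame('top');s,M=tool();print(s['eef_pos'],np.degrees(np.arctan2(M[1,2],M[0,2])),s['ft_force'])
a=cv2.resize(f[170:310,260:400],(560,560));b=cv2.resize(t[110:230,255:375],(560,560))
cv2.imwrite('pics/s2.png',cv2.resize(np.hstack([a,b]),(800,400))[:,:,::-1])
E
```

```text
[0.60544922 0.03566785 0.08637631] 78.2815130483445 [ 0.13782111  0.43570449 -3.39073506]
```

View pics/s2.png

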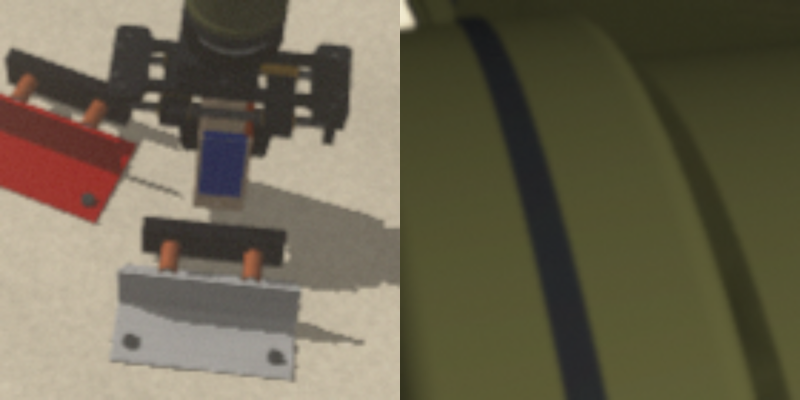

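>>> servo_tool(motion="0.8 -0.16 -0.4 0; 0.8 -0.16 -0.3 0; 0.8 -0.16 0 0; 0.6 -0.12 0 0; 0.5 -0.1 0 0; 0.5 -0.1 0 0; 0.5 -0.1 0 0; 0 0 0 0")

```text
clock: 8.25
eef_pos: [0.6497, 0.0265, 0.0786]
orientation: [-1.565, 0.161, -0.16]
ft_force: [-2.9, -0.4, -2.2]
width: 0.494
```

```bash
cat > look.py <<'E'
from h import *
import sys
f=robot.grab_frame('scene');s,M=tool();print(s['eef_pos'],np.degrees(np.arctan2(M[1,2],M[0,2])),s['ft_force'],s['width'])
crop('s',f,250,170,400,310,4,sys.argv[1])
E
python3 look.py pics/s3.png
```

```text
[0.64954751 0.02648128 0.07856993] 78.2814841921028 [-2.23930905  0.07299011 -2.16659041] 0.49209521859248745
```

View pics/s3.png

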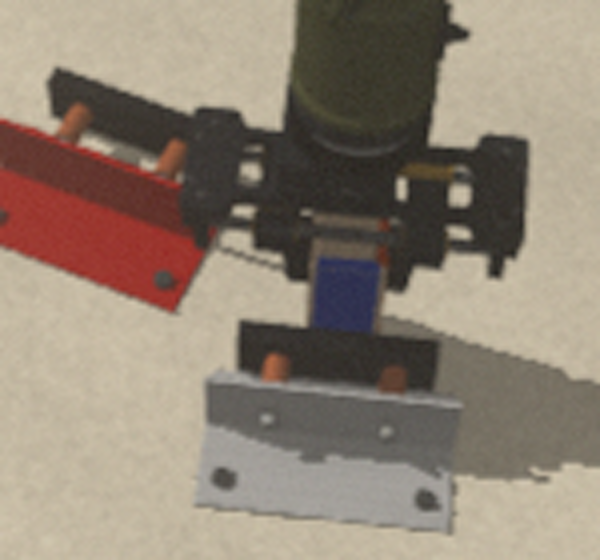

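>>> servo_tool(motion="0 0 0 0; -0.8 0.16 0 0; -1.2 0.24 0 0; -1.2 0.24 0 0; -1.2 0.24 0 0; 0 0 0 -8; 0 0 0 -8; 0 0 0 -9")

```text
clock: 9.3
eef_pos: [0.6066, 0.0356, 0.0792]
orientation: [-1.51, 0.503, -0.507]
ft_force: [0.5, -0.1, -2.8]
width: 0.494
```

>>> servo_tool(motion="0 0 0 -10; 0 0 0 -10; 0 0 0 -10; 0 0 0 -10; 0 0 0 -10; 0 0 0 -8; 0 0 0 -7; 0 0 0 0")

```text
clock: 10.3
eef_pos: [0.6063, 0.0358, 0.079]
orientation: [-1.105, 1.355, -1.357]
ft_force: [-0.5, -0.5, -3.0]
width: 0.497
```

```bash
python3 look.py pics/s4.png
```

```text
[0.60624598 0.03574718 0.07896038] -11.537489171426026 [-0.8201907  -0.0878693  -3.50891806] 0.49629178515425293
```

View pics/s4.png

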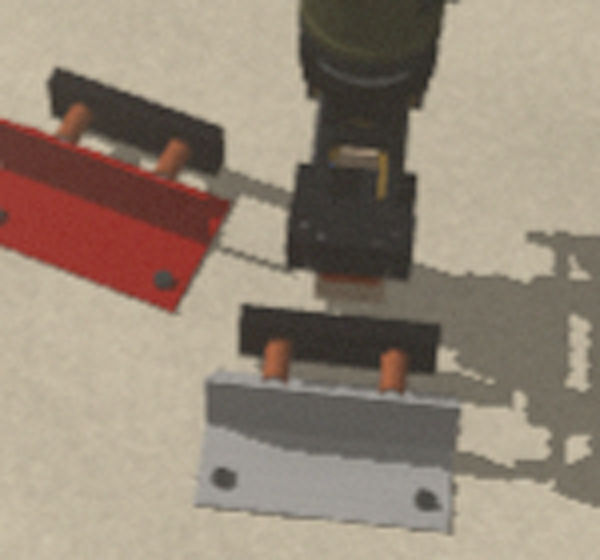

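>>> servo_tool(motion="0.8 -0.16 0 0; 0.8 -0.16 0 0; 0.8 -0.16 0 0; 0.6 -0.12 0 0; 0.5 -0.1 0 0; 0.5 -0.1 0 0; 0.4 -0.1 0 0; 0 0 0 0")

```text
clock: 11.35
eef_pos: [0.6496, 0.0264, 0.0785]
orientation: [-1.106, 1.359, -1.358]
ft_force: [-2.1, 1.5, -2.3]
width: 0.495
```

```bash
python3 look.py pics/s5.png
```

```text
[0.64948755 0.02646343 0.07854088] -11.706208377480007 [-1.9406875   0.25192633 -1.59297149] 0.4953117180910923
```

View pics/s5.png

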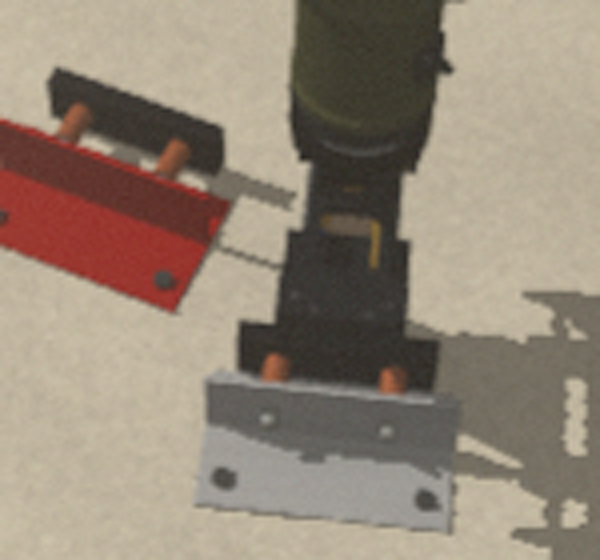

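>>> servo_tool(motion="0 0 0 0; -0.8 0.16 0 0; -1.2 0.24 0 0; -1.2 0.24 0.5 0; -0.8 0.16 1.5 0; 0 0 2 0; 0 0 2 0; 0 1 0 0")

```text
clock: 12.4
eef_pos: [0.6117, 0.0434, 0.1414]
orientation: [-1.1, 1.355, -1.362]
ft_force: [0.3, 0.8, -2.7]
width: 0.497
```

>>> servo_tool(motion="0 2 0 0; -0.2 4 0 0; -0.2 4 0 0; -0.2 4 0 0; -0.2 4 0 0; -0.1 4 0 0; 0 2.6 0 0; 0 0 0 0")

```text
clock: 13.4
eef_pos: [0.5994, 0.2943, 0.1377]
orientation: [-1.108, 1.356, -1.353]
ft_force: [-0.7, -0.8, -3.7]
width: 0.497
```

```bash
python3 - <<'E'
from h import *
f=robot.grab_frame('scene');s,M=tool();print(s['eef_pos'],s['ft_force'],s['width'])
crop('s',f,340,90,540,240,4,'pics/s6.png')
E
```

```text
[0.60014326 0.29104059 0.13796514] [ 0.45807298  0.12284292 -3.17141193] 0.49884947524761053
```

View pics/s6.png

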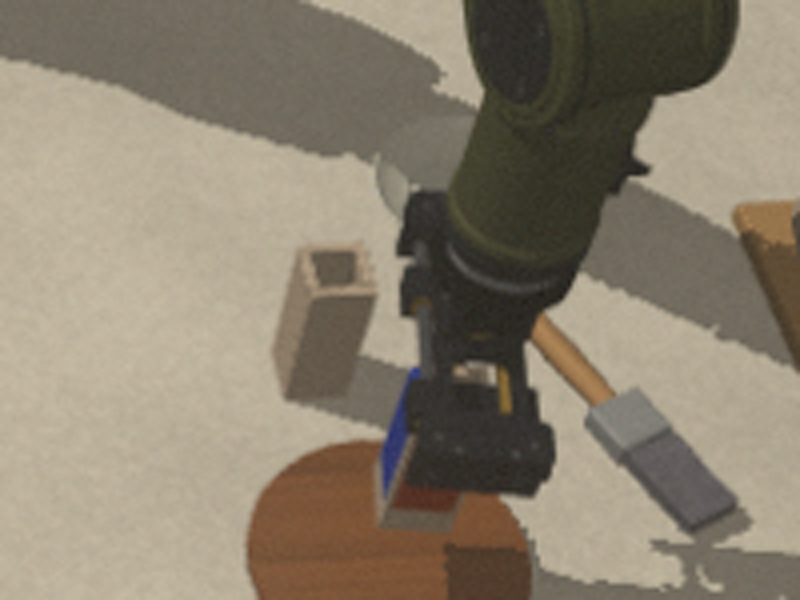

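>>> servo_tool(motion="0 0 -1.5 0; 0 0 -1.5 0; 0 0 -1 0; 0 0 -0.7 0; 0 0 -0.4 0; 0 0 -0.2 0; 0 0 0 0; 0 0 0 0")

```text
clock: 14.45
eef_pos: [0.6012, 0.2904, 0.0861]
orientation: [-1.105, 1.358, -1.358]
ft_force: [0.8, 0.0, -3.1]
width: 0.497
```

>>> servo_tool(motion="0 0 -0.1 0; 0 0 -0.1 0; 0 0 -0.1 0; 0 0 0 0; 0 0 0 0; 0 0 0 0; 0 0 0 0; 0 0 0 0")

```text
clock: 15.45
eef_pos: [0.6009, 0.2904, 0.0829]
orientation: [-1.105, 1.358, -1.358]
ft_force: [-0.7, 0.7, 1.4]
width: 0.495
```

>>> servo_tool(motion="0 0 0 0; 0 0 0 0; 0 0 0 0; 0 0 0 0; 0 0 0 0; 0 0 0 0; 0 0 0 0; 0 0 0 0", jaw=0.9)

```text
clock: 16.45
eef_pos: [0.601, 0.2903, 0.0827]
orientation: [-1.105, 1.358, -1.358]
ft_force: [0.0, 1.0, -0.6]
width: 0.901
```

>>> servo_tool(motion="0 0 1 0; 0 0 2 0; 0 0 3 0; 0 0 3 0; 0 0 3 0; 0 0 3 0; 0 0 0 0; 0 0 0 0")

```text
clock: 17.45
eef_pos: [0.6005, 0.2903, 0.2328]
orientation: [-1.106, 1.358, -1.358]
ft_force: [-0.8, 0.1, 0.1]
width: 0.897
```

>>> servo_tool(motion="0 -4 0 0; 0 -5 0 0; 0 -5 0 0; 0 -5 0 0; 0 -5 0 0; 0 -5 0 0; 0 0 0 0; 0 0 0 0")

```text
clock: 18.45
eef_pos: [0.6004, 0.0013, 0.2319]
orientation: [-1.106, 1.36, -1.356]
ft_force: [0.5, 0.1, 0.3]
width: 0.897
```

```bash
python3 - <<'E'
from h import *
f=robot.grab_frame('scene');t=robot.grab_frame('top');s,M=tool();print(s['clock'],s['eef_pos'],s['ft_force'])
a=cv2.resize(f[130:270,360:500],(400,400));b=cv2.resize(t[140:290,120:270],(400,400))
cv2.imwrite('pics/s7.png',np.hstack([a,b])[:,:,::-1])
E
```

```text
18.55 [0.60068004 0.00258151 0.23207464] [ 0.19025162 -0.23136484 -0.56219527]
```

View pics/s7.png

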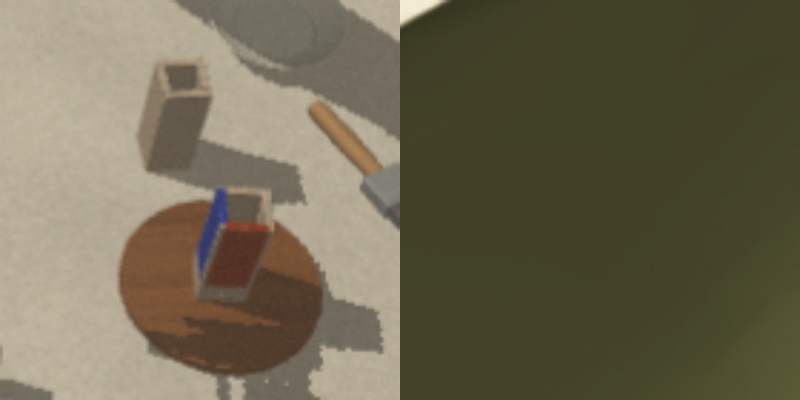

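```bash
python3 -c "
from workcell import robot
print(robot.job_done())"
```

```text
the job is handed in; nothing more can be done
None
```

I stamped the painted vase blue first, then, after a quarter turn clockwise, rust. I then stood it on the bat, let go, moved the arm clear and handed in at about 18.6 s; no verdict was reported.

- **Presses:** the force along the pressing direction was about 2.2 N for blue and 2.0 N for rust. At 0.2 N/mm that is roughly 10 mm of give, and the pictures show the bar moved back with the vase against its middle. For the rust press, the gripper hid the contact itself from the camera.
- **Placing:** the last scene picture shows the vase upright and free near the middle of the bat, with the plain vase where it stood. I judged the centring by eye from that picture and from the release point, which was 2 mm from my bat-centre measurement.
- **Checks that failed or disagreed:** the overhead camera was blocked by the arm in the last check and when I tried it before the first press, so those checks rest on the scene camera alone. Early on, the two cameras differed by several millimetres on the bar and bat positions, and by about 3 mm on the vase.

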